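Wedge the rocking bench power supply

TASK

The grey bench power supply rocks because one of its feet, at the corner next to the wooden wedge, does not reach the bench. Push the wedge, thin end first, under that short foot until it is just snug, then press down firmly on top of that corner to feel that it no longer dips (if it does, push the wedge farther and press again). Leave the supply standing level in its place with the wedge under the foot; push and press only, lifting nothing, and leave the other things on the bench alone.

Things in the scene. Friction and masses are not known exactly. Their poses are not given: they have to be found in the camera images.
- supply: grey power supply 180 (x) x 220 (y) mm, flat top 75 mm up, 2.5 kg. Origin: centre of its footprint at bench height; x from the front panel (knobs) to the back, y left, z up. 20 mm high rubber feet, tapered below, at x +-70, y +-90 mm; the one at (+70, +90) is short, so it stands level on three. 2 to 3 N down on that corner rocks it until the short foot meets the bench; let go, it rocks back.
- short_foot (a point): point at bench height straight below the short foot's centre, axes as the supply's. The foot is 20 mm across, its edge 10 mm inside the case's left (+y) and back (+x) sides; its underside is 5.5 to 9.5 mm above the bench, different each time.
- loose_corner (a point): point on the supply's flat top straight above the short foot, 20 mm in from two sides of the case; the place to press. Axes as the supply's.
- wedge: wooden wedge 130 (y) x 44 (x) mm, 60 g, off the supply's left side. Origin: centre of its underside. Top slopes from 3 mm high at the thin end (y = -65), pointing roughly at the short foot, to 22 mm at the upright back face (y = +65). It slides with under 1 N; jamming under the foot, the push rises past 5 N within a few mm; past 8 N or so the supply slides along.
- multimeter: red and black multimeter lying on the bench, 160 x 80 x 35 mm, origin at the centre of its underside; leave alone
- tape_roll: roll of pale tape lying flat, 70 mm across, 22 mm high, origin at the centre of its underside; leave alone
- parts_jar: clear round jar with a white cap, 60 mm across, 55 mm high, origin at the centre of its underside; leave alone
Not all that is in view belongs to the job. Several things have the shape of the wedge; the one meant has the colours described above.

How it is judged:
On the way:
1. with the wedge under the short foot, a fingertip presses down on that corner of the supply and the corner does not dip (x of short_foot in the frame of wedge between -0.02 and 0.02 m and y of short_foot in the frame of wedge between -0.062 and 0.04 m and angle between supply's own z axis and vertical below 0.012 rad and contact force between the fingers and supply above 4 N and horizontal distance between the grasp point and loose_corner below 0.06 m), for 0.2 s.
At the end, for the whole second after the job is handed in: Wedge under the short foot (foot centre within 20 mm of its centre line, thin end 3 mm or more past it), supply level within 0.012 rad and within 25 mm of its start, all at rest; before that a fingertip pressed the corner with over 4 N for 0.2 s without the case tilting over 0.012 rad (x of short_foot in the frame of wedge between -0.02 and 0.02 m and y of short_foot in the frame of wedge between -0.062 and 0.04 m and angle between supply's own z axis and vertical below 0.012 rad and height (world z) of wedge below 0.008 m and distance of supply from where it was at the start of the episode below 0.025 m and linear speed of each of supply, wedge below 0.01 m/s); the robot touches nothing.
It fails at once if the wedge is lifted or tipped up (height (world z) of wedge above 0.015 m or angle between wedge's own z axis and vertical above 0.3 rad).
It fails at once if the supply is lifted or tipped over (height (world z) of supply above 0.02 m or angle between supply's own z axis and vertical above 0.2 rad).
It fails at once if the multimeter is disturbed (distance of multimeter from where it was at the start of the episode above 0.02 m).
It fails at once if the tape roll is disturbed (distance of tape_roll from where it was at the start of the episode above 0.02 m).
It fails at once if the parts jar is disturbed (distance of parts_jar from where it was at the start of the episode above 0.02 m).
It also fails if it takes over 64 s, if anything falls off the work surface, if the arm or the gripper's body presses on something with over 40 N, if the wrist force passes 120 N, or if a joint passes its speed limit or range.

ROBOT

A 6-joint arm with a two-finger parallel gripper is mounted at the origin on the work surface. World frame = base frame: x ahead of the robot, y to its left, z up, the work surface at z = 0. Lengths are in m, angles in rad, forces in N, time in s.
With the tool pointing down it reaches from about 0.375 to 0.975 m from the base axis. Payload 3.8 kg.
Tool frame: the origin (TCP) lies between the finger pads; the fingertips stand 11 mm ahead of it and the grasp point (between the pads) lies 8 mm behind it (env.tcp_to_tips is the distance from the TCP to the fingertips, in m); z points along the fingers, y is the direction in which the jaws open and shut (so a half turn about z gives the same grasp; the last joint's range is limited). The gripper opens to 88 mm and grips with 3 to 60 N. Pads are 18 mm wide; open, the fingers measure 123 mm over their backs; the gripper's body (75 mm by 187 mm) begins 45 mm behind the grasp point.
Start: joints at [1.188, 0.264, 1.604, -0, 1.274, -0.037], TCP at [0.229, 0.635, 0.25] pointing down, gripper open.
Joint ranges: [-2.63, 2.63], [-0.94, 2.18], [0.31, 2.57], [-1.31, 4.45], [0, 2.66], [-2.55, 2.55]. Speed limits (rad/s): [2.57, 2.57, 3.14, 3.14, 3.14, 3.14].

INTERFACE

Orientations are given as a rotation vector (axis times angle).
In Python, from bench import env gives the robot as it stands.
- The arm moves only by the tool arm_command, never from a script. Its argument "plan" is a list of rows, each a list of 3 entries, a list of its own where there are three numbers: the shift along the world's x, y, z in mm, then the turn, a rotation vector about the world's x, y, z in degrees, then the opening, from 0 (shut) to 1 (fully open). In form: [[[tx, ty, tz], [ax, ay, az], grip], ...]. A call has 1 to 12 rows; each row shifts and turns the commanded pose from where the row before left it; what a row does not reach is not made up. A row lasts 1/10 s, in which the tool goes at most 50 mm and 8.59 degrees, less where a joint would pass 70% of its speed; a pose out of reach is approached as far as the arm can. A call with a gripper value outside its range is refused whole. The fingers move at their own pace and stop on an object; "grip_force" is the grip in N (left out, the last holds). Time passes only in rows, so rows that do not move let the fingers close. It gives the time, the measured TCP pose, the force and the opening at its end, in the units of the state.
- env.state(): the state, without advancing time (a new reading comes with each control period).
- env.snapshot(name): name is "side" or "top" or "wrist"; returns a dict with "img" (420x560x3 uint8, red, green, blue), "mtx" (3x3 intrinsics, pixels), "camera_from_world" (4x4, takes a point from world to camera coordinates). Camera axes: x right, y down, z forward; pixel columns grow to the right and rows downward; lengths in m; the calibration is good to about 2 mm. A picture is of the moment at which its call begins. There is no depth.
- env.finish_job(): hands the job in, once; it reports no verdict.
Trained networks look in a picture, given as the dict that the camera call returned (one of the last four; its "shot" number tells which), for a name from the list of things; names that differ only in an ending like _2 or _b are one class to them, and where a whole thing is asked for, a point or a joint stands for the part that bears it (a point fixed in the world has none). Each returns a list of dicts, best first, with "p" (0 to 1); they miss things now and then, are a little off and sometimes report something else, mostly with a low value. They report only what shows in the picture. A call takes as long as a camera call. They do not tell look-alikes from the thing itself.
- env.search_frame(picture, label): "location" ([row, column] in pixels, amid what is visible of it).
The state is a dict: "time_s": time; "joint_pos": joint angles; "qd": joint speeds; "joint_torque": joint torques, N m; "tcp_pos": TCP position; "ee_rot": TCP orientation; "contact_force": force on the tool from outside, world axes, zero at the start; "wrist_torque": the same for the moment, N m; "finger_gap": opening from 0.0 (shut) to 1.0 (fully open).
Only numpy, scipy, OpenCV 4.12 (cv2) and the standard library are available. Lean on these libraries where they do the work, as an engineer would, in place of code of your own. Each camera call takes 0.05 s, during which the arm holds its last target.

## Working session

There is one attempt and no reset: what is moved stays moved. The work goes in short steps, Python scripts to look and compute and a tool call to move; the robot and the scene stay as the last step left them, time stands still between calls to the robot, and variables do not carry over. Pictures are saved under pics/ and viewed, and the job is handed in when it is done.

Besides the shell and the picture viewer there is one more tool, called as name(argument=value, ...), one argument or row to a line, values as JSON. arm_command: Moves the arm, as the interface text tells. Its arguments: {"type":"object","properties":{"plan":{"type":"array","items":{"type":"array"}},"grip_force":{"type":"number"}},"required":["plan"]}

```bash
mkdir -p pics; ls
cat > h.py <<'E'
import numpy as np, cv2
from bench import env
def save(s,n): cv2.imwrite(f'pics/{n}.png', s['img'][:,:,::-1])
def ray(s,rc,z):
    K=np.array(s['mtx']);T=np.array(s['camera_from_world']);R=T[:3,:3];t=T[:3,3]
    d=R.T@np.linalg.inv(K)@np.array([rc[1],rc[0],1.]);o=-R.T@t
    return o+d*(z-o[2])/d[2]
def proj(s,p):
    K=np.array(s['mtx']);T=np.array(s['camera_from_world'])
    c=T[:3,:3]@np.array(p)+T[:3,3];u=K@c;return u[:2]/u[2]
E
python3 - <<'E'
from h import *
for n in ['top','side','wrist']:
    s=env.snapshot(n);save(s,n+'0')
    for l,z in [('supply',.075),('wedge',.012),('multimeter',.035),('tape_roll',.022),('parts_jar',.055)]:
        for r in env.search_frame(s,l)[:4]: print(n,l,np.round(r['location']),round(r['p'],2),ray(s,r['location'],z).round(3))
print(env.state())
E
```

```text
pics
top supply [246. 291.] 0.63 [ 0.509 -0.046  0.075]
top wedge [191. 139.] 0.9 [0.663 0.334 0.012]
top wedge [226. 193.] 0.71 [0.569 0.195 0.012]
top wedge [290. 154.] 0.67 [0.416 0.29  0.012]
top wedge [147. 196.] 0.66 [0.773 0.189 0.012]
top multimeter [271. 436.] 0.79 [ 0.445 -0.382  0.035]
top tape_roll [151. 267.] 0.89 [0.753 0.009 0.022]
top parts_jar [185. 415.] 0.6 [ 0.647 -0.343  0.055]
side supply [227. 321.] 0.91 [0.51  0.002 0.075]
side wedge [356. 210.] 0.94 [0.651 0.349 0.012]
side wedge [360. 333.] 0.92 [0.417 0.296 0.012]
side wedge [287. 189.] 0.92 [0.763 0.203 0.012]
side wedge [307. 274.] 0.77 [0.563 0.205 0.012]
side multimeter [155. 368.] 0.64 [ 0.451 -0.37   0.035]
side tape_roll [232. 234.] 0.68 [0.723 0.024 0.022]
side parts_jar [154. 300.] 0.92 [ 0.637 -0.298  0.055]
wrist wedge [360. 137.] 0.6 [0.404 0.353 0.012]
{'time_s': 0.9, 'joint_pos': array([ 1.18811305e+00,  2.63894430e-01,  1.60400165e+00, -2.92719771e-07,
        1.27368349e+00, -3.69662509e-02]), 'qd': array([ 5.70590108e-05, -1.30790101e-03,  1.02334402e-03, -1.11173648e-03,
        2.03030600e-03,  2.98172560e-05]), 'joint_torque': array([-3.27475527e-04, -5.02042937e+01, -3.57263124e+01,  7.29163899e-02,
        1.84195623e-02, -3.29715510e-05]), 'tcp_pos': array([0.22878191, 0.63504588, 0.24970859]), 'ee_rot': array([5.40350026e-01, 3.09477098e+00, 2.00173173e-05]), 'contact_force': array([0.23901373, 0.58051833, 0.49896586]), 'wrist_torque': array([-0.01598392, -0.01744765,  0.00272371]), 'finger_gap': 1.0011923625741477}
```

View pics/top0.png

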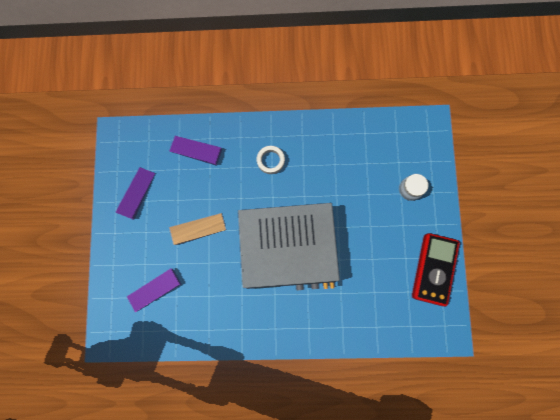

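View pics/side0.png

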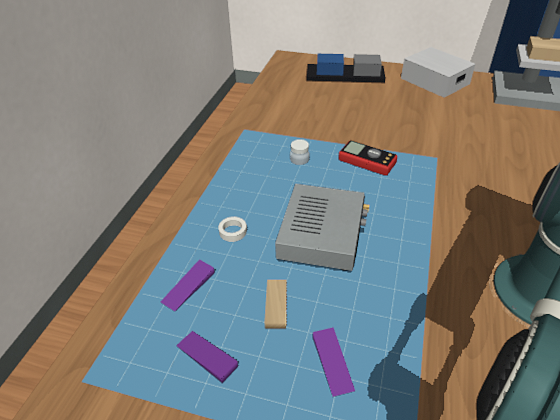

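The top view shows the tan wedge at about (197,229) and the supply with knobs facing down, so the short-foot corner is at about (240,208). The purple wedges are look-alikes. Next I'll zoom in for the corners.

Run:
```python
from h import *
s=env.snapshot('top')
im=s['img'];c=im[180:310,150:360];cv2.imwrite('pics/topz.png',cv2.resize(c,None,fx=3.8,fy=3.8,interpolation=cv2.INTER_CUBIC)[:,:,::-1])
hsv=cv2.cvtColor(im,cv2.COLOR_RGB2HSV)
m=((hsv[...,0]<25)&(hsv[...,1]>60)).astype(np.uint8);m[:200]=0;m[255:]=0;m[:,:160]=0;m[:,235:]=0
p=np.argwhere(m)[:,::-1].astype(np.float32);r=cv2.minAreaRect(p);print('wedge',r)
for b in cv2.boxPoints(r): print(b, ray(s,b[::-1],0.0).round(4),ray(s,b[::-1],0.022).round(4))
g=((hsv[...,1]<50)).astype(np.uint8);g[:195]=0;g[296:]=0;g[:,:230]=0;g[:,350:]=0
n,l,st,ce=cv2.connectedComponentsWithStats(g);k=1+st[1:,4].argmax();p=np.argwhere(l==k)[:,::-1].astype(np.float32)
r=cv2.minAreaRect(p);print('supply',r,st[k])
for b in cv2.boxPoints(r): print(b, ray(s,b[::-1],.075).round(4))
s2=env.snapshot('side');c=s2['img'][170:350,230:400];cv2.imwrite('pics/sidez.png',cv2.resize(c,None,fx=3.3,fy=3.3,interpolation=cv2.INTER_CUBIC)[:,:,::-1])
print('campos',[(-np.array(q['camera_from_world'])[:3,:3].T@np.array(q['camera_from_world'])[:3,3]).round(3) for q in (s,s2)])
```

```text
wedge ((197.4434051513672, 228.3018798828125), (17.582151412963867, 53.433250427246094), 74.05460357666016)
[169.33963 227.18866] [0.57   0.2583 0.    ] [0.5672 0.2518 0.022 ]
[220.71698 212.50943] [0.6036 0.1286 0.    ] [0.6001 0.1248 0.022 ]
[225.54718 229.4151 ] [0.5606 0.1165 0.    ] [0.558 0.113 0.022]
[174.16983 244.09433] [0.5272 0.2453 0.    ] [0.5254 0.2391 0.022 ]
supply ((287.92645263671875, 248.04409790039062), (83.82927703857422, 96.02401733398438), 85.60128784179688) [ 239  203  100   87 7485]
[236.84116 209.93527] [0.5967 0.0781 0.075 ]
[332.5823  202.57056] [ 0.6076 -0.1446  0.075 ]
[339.01175 286.15292] [ 0.4172 -0.1504  0.075 ]
[243.2706  293.51764] [0.4056 0.0649 0.075 ]
campos [array([ 0.441, -0.045,  1.023]), array([0.366, 0.776, 0.831])]
```

View pics/topz.png

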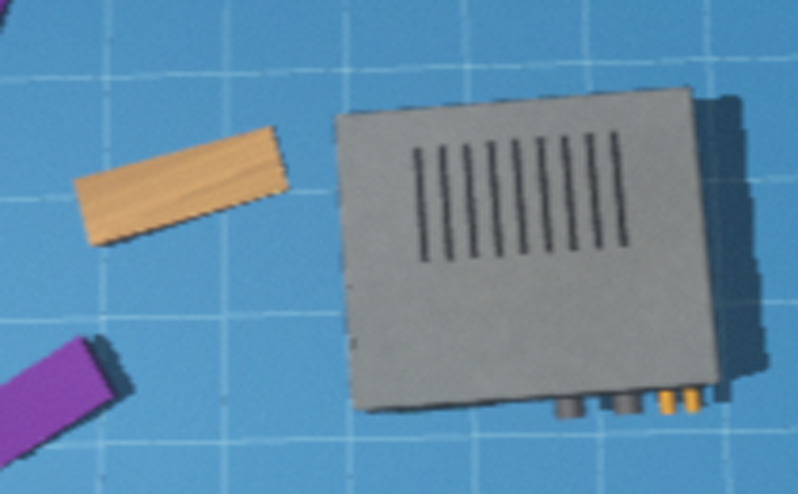

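View pics/sidez.png

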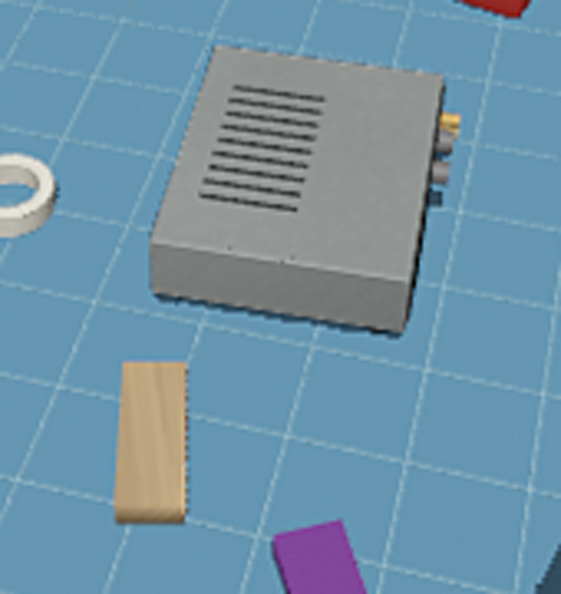

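```bash
cat >> h.py <<'E'
from scipy.optimize import least_squares
def fit(obs,x0):
    # obs: list of (shot, local pts Nx3, uv Nx2)
    def f(q):
        c,s_=np.cos(q[2]),np.sin(q[2]);R=np.array([[c,-s_,0],[s_,c,0],[0,0,1]])
        return np.concatenate([proj(s,R@np.array(l)+[q[0],q[1],0])-uv for s,L,U in obs for l,uv in zip(L,U)])
    r=least_squares(f,x0,loss='soft_l1');return r.x,f(r.x).reshape(-1,2)
def loc(q,p):
    c,s=np.cos(q[2]),np.sin(q[2]);return np.array([q[0]+c*p[0]-s*p[1],q[1]+s*p[0]+c*p[1]])
E
python3 - <<'E'
from h import *
t=env.snapshot('top');s=env.snapshot('side')
A=lambda P,k,o:np.array(P)/k+np.array(o)
L=[[.09,.11,.075],[.09,-.11,.075],[-.09,-.11,.075],[-.09,.11,.075]]
q,r=fit([(t,L,A([(337,115),(691,88),(718,383),(355,408)],3.8,(150,180))),(s,L,A([(153,242),(218,46),(443,75),(410,278)],3.3,(230,170)))],[.51,-.04,.0])
print('supply',q.round(4),r.round(1).tolist())
Lw=[[.022,.065,.022],[-.022,.065,.022],[.022,-.065,.003],[-.022,-.065,.003]]
Ls=[[.022,-.065,.003],[-.022,-.065,.003],[.022,.065,.0],[-.022,.065,.0]]
w,r2=fit([(t,Lw,A([(75,180),(95,246),(272,127),(288,189)],3.8,(150,180))),(s,Ls,A([(123,363),(187,363),(117,523),(185,523)],3.3,(230,170)))],[.56,.19,.2])
print('wedge',w.round(4),r2.round(1).tolist())
f=loc(q,[.07,.09]);print('foot',f,'wedge back',loc(w,[0,.065]),'thin',loc(w,[0,-.065]))
d=f-w[:2];c,sn=np.cos(w[2]),np.sin(w[2]);print('foot in wedge',c*d[0]+sn*d[1],-sn*d[0]+c*d[1])
print('supply yaw deg',np.degrees(q[2]),'wedge',np.degrees(w[2]))
R=cv2.Rodrigues(env.state()['ee_rot'])[0];print(R.round(3))
E
```

```text
supply [ 0.513  -0.0376  0.0503] [[-1.3, -0.6], [-0.0, -0.9], [0.5, 0.1], [-1.5, 0.8], [-0.8, -1.3], [-0.2, -1.4], [1.2, -0.8], [1.0, 0.3]]
wedge [0.5639 0.1845 0.2705] [[-0.9, -0.4], [-1.7, -0.6], [-0.7, -0.7], [-0.2, -0.3], [0.6, -1.0], [0.4, -1.1], [0.4, -0.2], [0.9, -0.3]]
foot [0.57840212 0.05584146] wedge back [0.54657491 0.24709444] thin [0.58130889 0.12182054]
foot in wedge -0.020429676590439007 -0.12780378799300096
supply yaw deg 2.879840371616893 wedge 15.496792909451926
[[-0.941  0.339 -0.   ]
 [ 0.339  0.941 -0.   ]
 [-0.    -0.    -1.   ]]
```

arm_command(
  plan=[
    [[26, -30, -8], [0, 0, -4.5], 0.12],
    [[26, -30, -8], [0, 0, -4.5], 0.12],
    [[26, -30, -8], [0, 0, -4.5], 0.12],
    [[26, -30, -8], [0, 0, -4.5], 0.12],
    [[26, -30, -8], [0, 0, -4.5], 0.12],
    [[26, -30, -8], [0, 0, -4.5], 0.12],
    [[26, -30, -8], [0, 0, -4.5], 0.12],
    [[26, -30, -8], [0, 0, -4.5], 0.12],
    [[26, -30, -8], [0, 0, -4.5], 0.12],
    [[26, -30, -8], [0, 0, -4.5], 0.12],
    [[26, -30, -8], [0, 0, -4.5], 0.12],
    [[25, -34, -12], [0, 0, -5], 0.12],
  ],
  grip_force=20,
)

```text
time_s: 2.3
tcp_pos: [0.5414, 0.2702, 0.1503]
ee_rot: [1.901, 2.5, 0.003]
contact_force: [0.3, -0.1, -0.2]
finger_gap: 0.121
```

```bash
cat >> h.py <<'E'
def st():
    s=env.state();R=cv2.Rodrigues(s['ee_rot'])[0]
    print('t',round(s['time_s'],2),'tcp',(s['tcp_pos']*1000).round(1),'yaw_y',round(np.degrees(np.arctan2(R[1,1],R[0,1])),2),'z',R[:,2].round(3),'F',s['contact_force'].round(2),'gap',round(s['finger_gap'],3));return s
E
python3 -c "
from h import *
st()"
```

```text
t 2.3 tcp [541.4 270.2 150.3] yaw_y 15.51 z [ 0.002  0.001 -1.   ] F [ 0.29 -0.13 -0.2 ] gap 0.121
```

arm_command(
  plan=[
    [[0, 0, -30], [0, 0, 0], 0.12],
    [[0, 0, -30], [0, 0, 0], 0.12],
    [[0, 0, -30], [0, 0, 0], 0.12],
    [[0, 0, -24], [0, 0, 0], 0.12],
    [[0, 0, -14], [0, 0, 0], 0.12],
    [[0, 0, -6], [0, 0, 0], 0.12],
    [[0, 0, 0], [0, 0, 0], 0.12],
  ],
)

```text
time_s: 3.0
tcp_pos: [0.5396, 0.271, 0.0153]
ee_rot: [-1.897, -2.504, 0.001]
contact_force: [0.0, 0.5, -0.1]
finger_gap: 0.121
```

```bash
python3 -c "
from h import *
st()
for n in ['side','top']:
    s=env.snapshot(n)
    c=s['img'][170:350,190:400] if n=='side' else s['img'][180:310,150:360]
    cv2.imwrite(f'pics/{n}1.png',cv2.resize(c,None,fx=3.3,fy=3.3,interpolation=cv2.INTER_CUBIC)[:,:,::-1])
"
```

```text
t 3.0 tcp [539.6 271.   15.3] yaw_y 15.69 z [-0.001 -0.    -1.   ] F [ 0.05  0.53 -0.14] gap 0.121
```

View pics/side1.png

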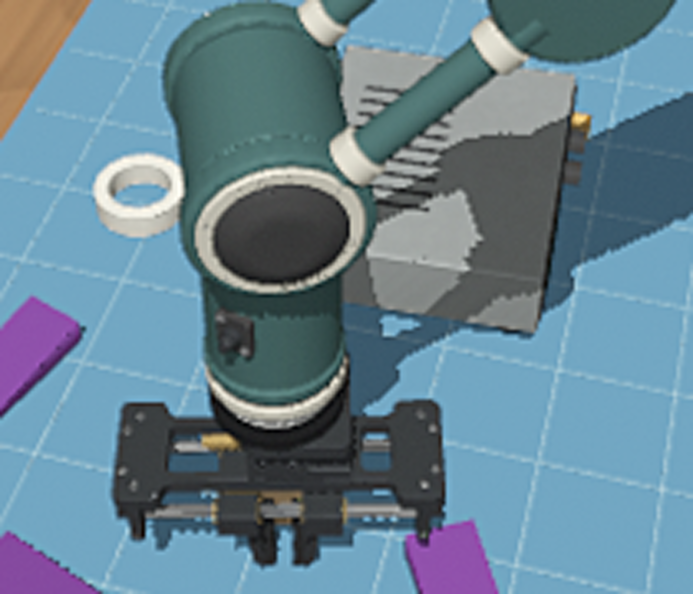

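View pics/top1.png

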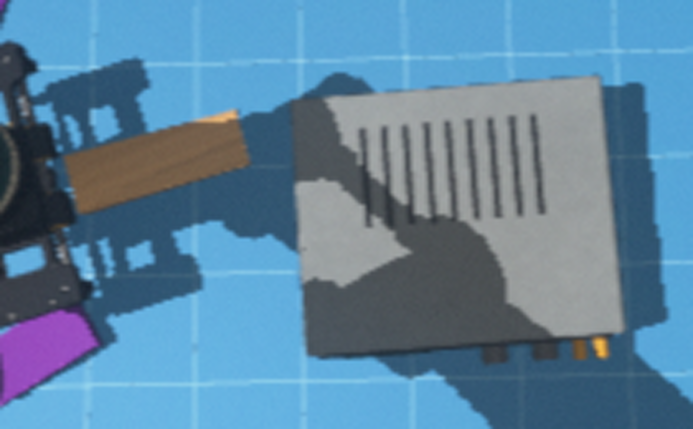

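Run:
```python
import numpy as np
u=lambda p:np.array([np.sin(np.radians(p)),-np.cos(np.radians(p))])
p=15.5;c=np.zeros(2);prev=c-57.5*u(p)
for i in range(6):
    c=c+5*u(p-.75);p-=1.5;t=c-57.5*u(p);print((t-prev).round(2));prev=t
```

```text
[ 2.73 -4.45]
[ 2.61 -4.52]
[ 2.49 -4.59]
[ 2.37 -4.65]
[ 2.25 -4.71]
[ 2.12 -4.77]
```

arm_command(
  plan=[
    [[1.3, -4.8, 0], [0, 0, 0], 0.12],
    [[1.3, -4.8, 0], [0, 0, 0], 0.12],
    [[1.3, -4.8, 0], [0, 0, 0], 0.12],
    [[0.8, -2.9, 0], [0, 0, 0], 0.12],
    [[0, 0, 0], [0, 0, 0], 0.12],
  ],
)

```text
time_s: 3.6
tcp_pos: [0.5448, 0.2532, 0.016]
ee_rot: [1.898, 2.503, 0.0]
contact_force: [0.8, -0.2, -0.1]
finger_gap: 0.123
```

arm_command(
  plan=[
    [[2.7, -4.5, 0], [0, 0, -1.5], 0.12],
    [[2.6, -4.5, 0], [0, 0, -1.5], 0.12],
    [[2.5, -4.6, 0], [0, 0, -1.5], 0.12],
    [[2.4, -4.7, 0], [0, 0, -1.5], 0.12],
    [[2.2, -4.7, 0], [0, 0, -1.5], 0.12],
    [[2.1, -4.8, 0], [0, 0, -1.5], 0.12],
    [[0, 0, 0], [0, 0, 0], 0.12],
  ],
)

```text
time_s: 4.3
tcp_pos: [0.5592, 0.2251, 0.0156]
ee_rot: [2.09, 2.345, -0.001]
contact_force: [0.6, -0.4, 0.6]
finger_gap: 0.121
```

```bash
python3 -c "
from h import *
st()
for n in ['top']:
    s=env.snapshot(n)
    c=s['img'][180:310,150:360]
    cv2.imwrite(f'pics/{n}2.png',cv2.resize(c,None,fx=3.8,fy=3.8,interpolation=cv2.INTER_CUBIC)[:,:,::-1])
    s=env.snapshot('wrist');save(s,'wrist2')
"
```

```text
t 4.3 tcp [559.2 225.1  15.6] yaw_y 6.6 z [-0. -0. -1.] F [ 0.61 -0.43  0.6 ] gap 0.121
```

View pics/top2.png

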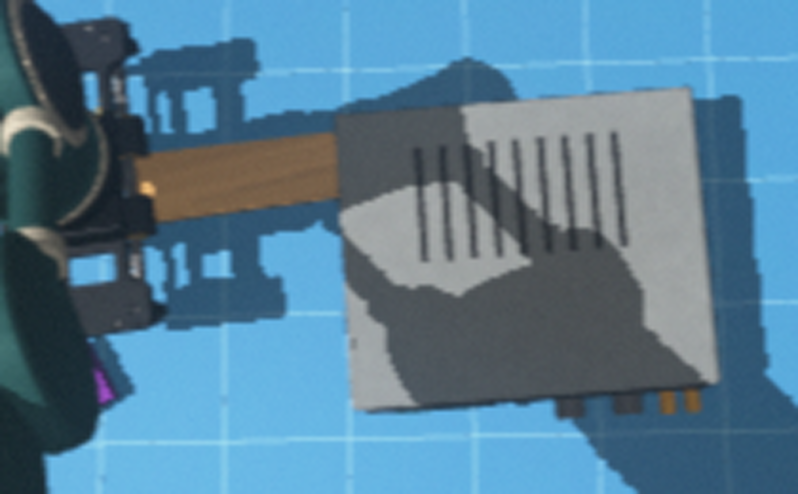

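View pics/wrist2.png

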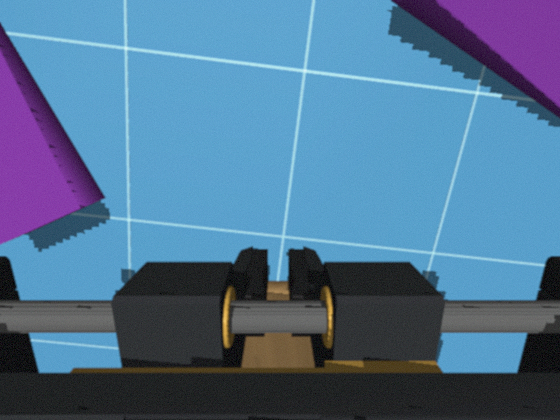

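Run:
```python
from h import *
s=env.snapshot('top')
g=lambda p,z:ray(s,(p[1]/3.8+180,p[0]/3.8+150),z)[:2]
a=(g((160,152),.02)+g((160,218),.02))/2;b=(g((337,134),.004)+g((337,197),.004))/2
print(a,b,'yaw',np.degrees(np.arctan2(b[0]-a[0],a[1]-b[1])))
f=np.array([.5784,.0558]);print('x on line at foot', b[0]+(b[0]-a[0])*(f[1]-b[1])/(b[1]-a[1]))
# from tool
y=np.radians(6.6);t=np.array([.5592,.2251]);print('tool line at foot',t[0]+np.tan(y)*(t[1]-f[1]), 'thin y', t[1]-.139*np.cos(y))
```

```text
[0.56233667 0.19584233] [0.57394983 0.08292982] yaw 5.872275244801877
x on line at foot 0.5767401561121736
tool line at foot 0.5787886783413891 thin y 0.08702118558154487
```

arm_command(
  plan=[
    [[0.6, -5, 0], [0, 0, 0], 0.12],
    [[0.6, -5, 0], [0, 0, 0], 0.12],
    [[0.6, -5, 0], [0, 0, 0], 0.12],
    [[0.6, -5, 0], [0, 0, 0], 0.12],
    [[0.6, -5, 0], [0, 0, 0], 0.12],
    [[0.6, -5, 0], [0, 0, 0], 0.12],
    [[0, 0, 0], [0, 0, 0], 0.12],
  ],
)

```text
time_s: 5.15
tcp_pos: [0.5627, 0.1952, 0.0157]
ee_rot: [2.089, 2.346, -0.0]
contact_force: [0.4, -0.2, 0.2]
finger_gap: 0.121
```

arm_command(
  plan=[
    [[0.2, -1.5, 0], [0, 0, 0], 0.12],
    [[0.2, -1.5, 0], [0, 0, 0], 0.12],
  ],
)

```text
time_s: 5.35
tcp_pos: [0.5631, 0.193, 0.0158]
ee_rot: [2.088, 2.347, 0.0]
contact_force: [0.1, 0.2, 0.8]
finger_gap: 0.122
```

arm_command(
  plan=[
    [[0.2, -1.5, 0], [0, 0, 0], 0.12],
    [[0.2, -1.5, 0], [0, 0, 0], 0.12],
  ],
)

```text
time_s: 5.55
tcp_pos: [0.5635, 0.1901, 0.0158]
ee_rot: [2.088, 2.347, 0.0]
contact_force: [-0.0, 1.3, 0.9]
finger_gap: 0.116
```

arm_command(
  plan=[
    [[0.2, -1.5, 0], [0, 0, 0], 0.12],
    [[0.2, -1.5, 0], [0, 0, 0], 0.12],
  ],
)

```text
time_s: 5.75
tcp_pos: [0.5639, 0.187, 0.0158]
ee_rot: [2.088, 2.347, 0.0]
contact_force: [-0.6, 0.5, 0.6]
finger_gap: 0.121
```

arm_command(
  plan=[
    [[0.2, -1.5, 0], [0, 0, 0], 0.12],
    [[0, -0.5, 0], [0, 0, 0], 0.12],
  ],
)

```text
time_s: 5.95
tcp_pos: [0.5641, 0.1848, 0.0158]
ee_rot: [2.088, 2.347, 0.0]
contact_force: [-0.1, 0.9, 0.2]
finger_gap: 0.117
```

arm_command(
  plan=[
    [[0.2, -1.5, 0], [0, 0, 0], 0.12],
    [[0, -0.5, 0], [0, 0, 0], 0.12],
  ],
)

```text
time_s: 6.15
tcp_pos: [0.5643, 0.1829, 0.0158]
ee_rot: [2.088, 2.347, 0.0]
contact_force: [-0.6, 0.9, 0.6]
finger_gap: 0.119
```

arm_command(
  plan=[
    [[0.2, -1.5, 0], [0, 0, 0], 0.12],
    [[0, -0.5, 0], [0, 0, 0], 0.12],
  ],
)

```text
time_s: 6.35
tcp_pos: [0.5645, 0.1808, 0.0158]
ee_rot: [2.088, 2.347, 0.0]
contact_force: [-0.5, 0.9, 0.3]
finger_gap: 0.123
```

arm_command(
  plan=[
    [[0.2, -1.5, 0], [0, 0, 0], 0.12],
    [[0, -0.5, 0], [0, 0, 0], 0.12],
  ],
)

```text
time_s: 6.55
tcp_pos: [0.5647, 0.1788, 0.0157]
ee_rot: [2.088, 2.347, 0.0]
contact_force: [0.4, 1.4, 0.5]
finger_gap: 0.122
```

arm_command(
  plan=[
    [[0.2, -1.5, 0], [0, 0, 0], 0.12],
    [[0, -0.5, 0], [0, 0, 0], 0.12],
  ],
)

```text
time_s: 6.75
tcp_pos: [0.5648, 0.1768, 0.0157]
ee_rot: [2.088, 2.347, -0.0]
contact_force: [-0.7, 1.0, 1.1]
finger_gap: 0.118
```

arm_command(
  plan=[
    [[0.2, -1.5, 0], [0, 0, 0], 0.12],
    [[0, -0.5, 0], [0, 0, 0], 0.12],
  ],
)

```text
time_s: 6.95
tcp_pos: [0.565, 0.1748, 0.0157]
ee_rot: [2.088, 2.347, -0.0]
contact_force: [0.0, 0.8, 0.2]
finger_gap: 0.117
```

arm_command(
  plan=[
    [[0.2, -1.5, 0], [0, 0, 0], 0.12],
    [[0, -0.5, 0], [0, 0, 0], 0.12],
  ],
)

```text
time_s: 7.15
tcp_pos: [0.5652, 0.1728, 0.0157]
ee_rot: [2.088, 2.347, -0.0]
contact_force: [0.5, 1.0, 0.9]
finger_gap: 0.118
```

arm_command(
  plan=[
    [[0.2, -1.5, 0], [0, 0, 0], 0.12],
    [[0, -0.5, 0], [0, 0, 0], 0.12],
  ],
)

```text
time_s: 7.35
tcp_pos: [0.5654, 0.1708, 0.0157]
ee_rot: [2.088, 2.347, -0.0]
contact_force: [-0.1, 1.1, 0.9]
finger_gap: 0.121
```

arm_command(
  plan=[
    [[0.2, -1.5, 0], [0, 0, 0], 0.12],
    [[0, -0.5, 0], [0, 0, 0], 0.12],
  ],
)

```text
time_s: 7.55
tcp_pos: [0.5656, 0.1688, 0.0157]
ee_rot: [-2.088, -2.347, -0.0]
contact_force: [-0.2, 2.4, 0.1]
finger_gap: 0.12
```

arm_command(
  plan=[
    [[0.2, -1.5, 0], [0, 0, 0], 0.12],
    [[0, -0.5, 0], [0, 0, 0], 0.12],
  ],
)

```text
time_s: 7.75
tcp_pos: [0.5658, 0.1673, 0.0157]
ee_rot: [-2.088, -2.346, -0.001]
contact_force: [-1.1, 3.0, 0.5]
finger_gap: 0.126
```

arm_command(
  plan=[
    [[0.2, -1.5, 0], [0, 0, 0], 0.12],
    [[0, -0.5, 0], [0, 0, 0], 0.12],
  ],
)

```text
time_s: 7.95
tcp_pos: [0.5659, 0.1659, 0.0157]
ee_rot: [-2.088, -2.346, -0.002]
contact_force: [-0.5, 7.3, -0.2]
finger_gap: 0.12
```

arm_command(
  plan=[
    [[-0.5, 4, 0], [0, 0, 0], 0.12],
    [[-1, 8, 0], [0, 0, 0], 0.12],
    [[-1, 10, 0], [0, 0, 0], 0.12],
    [[0, 5, 20], [0, 0, 0], 0.05],
    [[0, 0, 40], [0, 0, 0], 0],
    [[0, 0, 40], [0, 0, 0], 0],
    [[0, 0, 0], [0, 0, 0], 0],
  ],
)

```text
time_s: 8.65
tcp_pos: [0.568, 0.1939, 0.1224]
ee_rot: [2.083, 2.343, 0.015]
contact_force: [0.1, -0.2, 0.6]
finger_gap: 0.008
```

```bash
python3 -c "
from h import *
st()
s=env.snapshot('top')
c=s['img'][180:310,150:360]
cv2.imwrite('pics/top3.png',cv2.resize(c,None,fx=3.8,fy=3.8,interpolation=cv2.INTER_CUBIC)[:,:,::-1])
s=env.snapshot('side')
c=s['img'][170:330,200:400]
cv2.imwrite('pics/side3.png',cv2.resize(c,None,fx=3.3,fy=3.3,interpolation=cv2.INTER_CUBIC)[:,:,::-1])
"
```

```text
t 8.65 tcp [568.  193.9 122.4] yaw_y 6.72 z [ 0.011  0.003 -1.   ] F [ 0.15 -0.24  0.61] gap 0.008
```

View pics/top3.png

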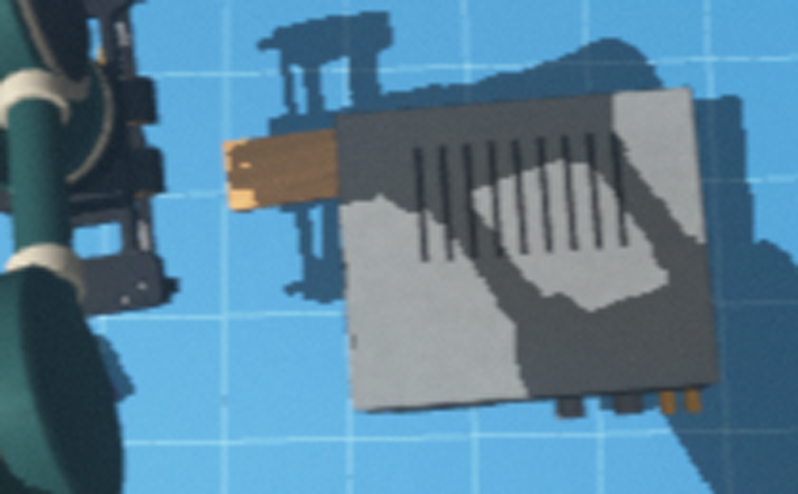

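View pics/side3.png

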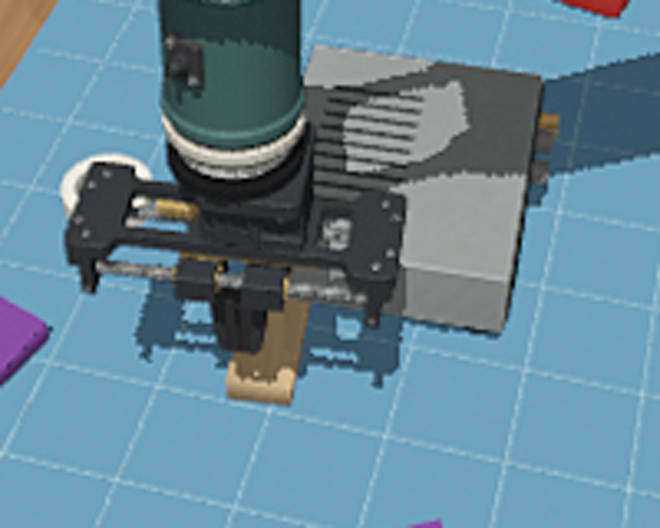

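arm_command(
  plan=[
    [[3, -35, 0], [0, 0, 0], 0],
    [[3, -35, 0], [0, 0, 0], 0],
    [[2, -35, -5], [0, 0, 0], 0],
    [[2, -30, -10], [0, 0, 0], 0],
    [[0, -3, -10], [0, 0, 0], 0],
    [[0, 0, -4], [0, 0, 0], 0],
    [[0, 0, 0], [0, 0, 0], 0],
  ],
)

```text
time_s: 9.45
tcp_pos: [0.5724, 0.0531, 0.0861]
ee_rot: [-2.087, -2.347, 0.006]
contact_force: [-2.2, -4.1, 6.3]
finger_gap: 0.005
```

arm_command(
  plan=[
    [[0, 0, -0.5], [0, 0, 0], 0],
    [[0, 0, 0], [0, 0, 0], 0],
    [[0, 0, 0], [0, 0, 0], 0],
  ],
)

```text
time_s: 9.75
tcp_pos: [0.5727, 0.0536, 0.0861]
ee_rot: [-2.086, -2.349, 0.005]
contact_force: [-3.3, -6.6, 9.1]
finger_gap: 0.007
```

arm_command(
  plan=[
    [[0, 0, -1], [0, 0, 0], 0],
    [[0, 0, 0], [0, 0, 0], 0],
    [[0, 0, 0], [0, 0, 0], 0],
  ],
)

```text
time_s: 10.05
tcp_pos: [0.5727, 0.0537, 0.086]
ee_rot: [2.086, 2.349, -0.005]
contact_force: [-5.8, -6.8, 13.7]
finger_gap: 0.002
```

arm_command(
  plan=[
    [[0, 0, 2], [0, 0, 0], 0],
    [[0, 0, 5], [0, 0, 0], 0],
    [[0, 0, 30], [0, 0, 0], 0],
    [[0, 40, 30], [0, 0, 0], 0],
    [[0, 45, 20], [0, 0, 0], 0],
    [[0, 45, 0], [0, 0, 0], 0],
    [[0, 45, 0], [0, 0, 0], 0],
    [[-10, 45, 0], [0, 0, 0], 0],
    [[-20, 40, 0], [0, 0, 0], 0],
    [[-20, 30, 0], [0, 0, 0], 0],
    [[0, 0, 0], [0, 0, 0], 0],
  ],
)

```text
time_s: 11.15
tcp_pos: [0.52, 0.3482, 0.171]
ee_rot: [-2.08, -2.351, 0.002]
contact_force: [1.6, -0.9, -0.0]
finger_gap: 0.006
```

```bash
python3 -c "
from h import *
st()
s=env.snapshot('top')
c=s['img'][180:310,150:360]
cv2.imwrite('pics/top4.png',cv2.resize(c,None,fx=3.8,fy=3.8,interpolation=cv2.INTER_CUBIC)[:,:,::-1])
s=env.snapshot('side')
c=s['img'][170:330,200:400]
cv2.imwrite('pics/side4.png',cv2.resize(c,None,fx=3.3,fy=3.3,interpolation=cv2.INTER_CUBIC)[:,:,::-1])
"
```

```text
t 11.15 tcp [520.  348.2 171. ] yaw_y 6.99 z [-0.003  0.001 -1.   ] F [ 1.58 -0.86 -0.02] gap 0.006
```

View pics/top4.png

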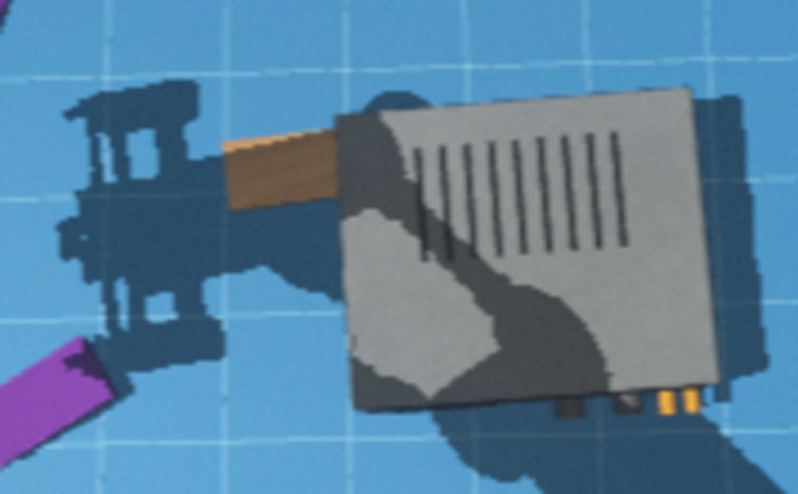

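View pics/side4.png

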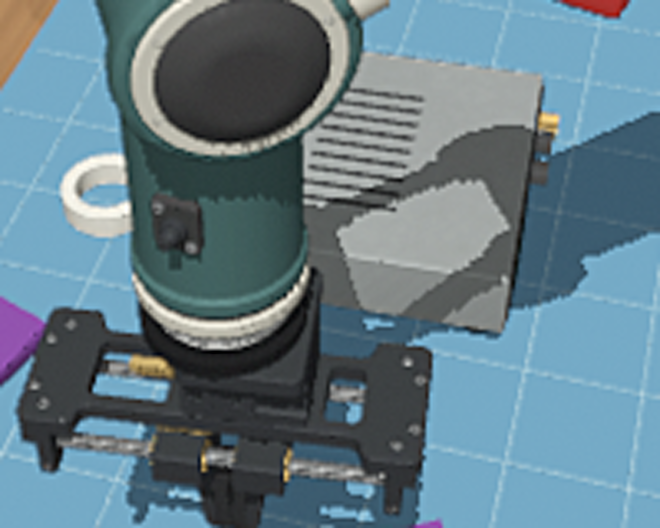

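Run:
```python
from h import *
s=env.snapshot('top')
g=lambda p,z:ray(s,(p[1]/3.8+180,p[0]/3.8+150),z)[:2]
a,b=g((224,143),.022),g((231,210),.022);c=(a+b)/2;y=np.arctan2((a-b)[1],(a-b)[0]);
for nm,c,y in(('cam',c,y),('tool',np.array([.5659-.009*.115,.1659-.009]),np.radians(6.6))):
  o=c-.065*np.array([-np.sin(y),np.cos(y)]);d=np.array([.5784,.0558])-o
  print(nm,np.degrees(y),(np.cos(y)*d[0]+np.sin(y)*d[1]).round(4),(-np.sin(y)*d[0]+np.cos(y)*d[1]).round(4))
for l in ('multimeter','tape_roll','parts_jar','supply'):print(l,[np.round(r['location']) for r in env.search_frame(s,l)[:1]])
```

```text
cam 6.146341978167278 0.0017 -0.0315
tool 6.6 0.0018 -0.037
multimeter [array([270., 432.])]
tape_roll [array([166., 273.])]
parts_jar [array([186., 411.])]
supply []
```

Run:
```python
from h import *
s=env.snapshot('top');save(s,'top5')
print([ (np.round(r['location']),r['p']) for r in env.search_frame(s,'tape_roll')])
a=cv2.imread('pics/top0.png')[130:180,240:310];b=s['img'][130:180,240:310][:,:,::-1]
print(np.abs(a.astype(int)-b).mean())
cv2.imwrite('pics/tape.png',cv2.resize(np.hstack([a,b]),None,fx=5,fy=5))
```

```text
[(array([152., 274.]), 0.78)]
9.663047619047619
```

View pics/tape.png

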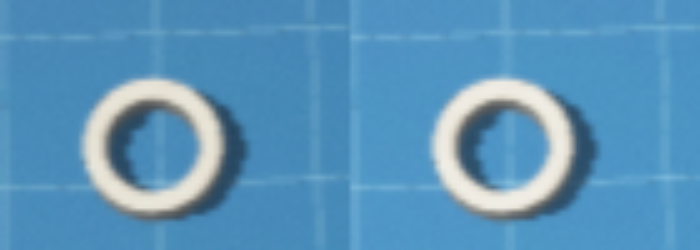

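The tape roll sits in the same place before and after, so the shift in its detected position was detector noise. I'm handing the job in.

```bash
python3 -c "
from bench import env
print(env.finish_job())"
```

```text
the job is handed in; nothing more can be done
None
```

The wedge is snug under the short foot, the corner did not dip when pressed, and I have handed the job in. No verdict was reported.

- **Push:** I pushed the tan wedge from its back face with two fingertips and turned it about 9° on the way so that it lined up with the foot. I stopped when the push force rose from about 1 N to 7.3 N.
- **Press:** I pressed the corner with closed fingertips at 6, then 9, then 14 N for about 0.6 s in all. The fingertip height stayed within 0.1 mm (86.1 to 86.0 mm), which matches a level top 75 mm up. A sideways force of up to about 9 N came with the press.
- **Final check, wedge:** The foot centre is about 2 mm off the wedge's centre line. It lies 28 to 34 mm past the thin end; the camera and tool estimates differ by about 5 mm.
- **Final check, surroundings:** The supply's corners are at the same pixels as at the start. The gripper was clear of everything.
- **Disagreement:** One network reading placed the tape roll about 15 pixels away from its earlier position. Before-and-after crops show it unmoved. The readings for the multimeter and the parts jar were within 4 pixels of the first ones. The last network search for the supply found nothing, so its position rests on the picture alone.

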